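Clamp the gilded strip under the glue press with the outer coarse ring only

TASK

Slide the gilded ornament strip along the press bed until its far end is fully home against the fence. Then turn only the outer ring of the press's double knob clockwise until the foot holds the glued round boss down with about 30 N (never above 60 N), leaving the small inner knob at its setting and the other things on the table alone. Let go and leave the strip clamped.

Things in the scene. Friction and masses are not known exactly. Their poses are not given: they have to be found in the camera images.
- press: Grey cast glue press fixed to the table. Origin on the table straight under the vertical press axis; x runs from the robot side to the column, z up. Bed plate 12 mm thick, 120 mm wide, from x -190 to +85 mm. Column at x +43 to +77 mm, 44 mm wide.
- head_top (a point): On the press axis, on top of the head arm, 155 mm above the table. The head arm is 50 mm wide, x -30 to +77 mm, z 115 to 155 mm in the press frame. The double knob (outer ring, inner knob) stands on it.
- fence (a point): Middle of the fence face (8 mm high, 22 mm beyond the press axis) that the strip's far end must meet. Two steel guide rails, 8 mm high, inner faces at y +-19 mm, run on the bed from x -65 to +30 mm in the press frame.
- seat (a point): Point on the bed top (x -45.5, y 0, z 12 mm in the press frame) where the strip's origin lies when it is fully home; axes as the press.
- strip: Loose gilded brass strip 135 x 34 x 4 mm, about 160 g, lying between the rails (2 mm play each side), slides easily, pulled back 25 to 50 mm from home towards the robot. Origin under its middle, x along it towards the fence, z up. Plain round boss to be clamped, 26 mm across, at x +47.5 mm; its glue bead differs, so its top is 10 to 13 mm above the underside (unmeasured).
- clasp (a point): Middle of the upturned block (clasp) at the strip's near end: 62.5 mm behind the strip's origin, 13 mm above its underside. It is 10 mm long in x, 24 mm wide in y, its top 22 mm above the strip's underside.
- ring_grip (a point): Point on the press axis, 172 mm above the table, inside the outer ring: a black ribbed cylinder 58 mm across and 22 mm high, from 160 to 182 mm above the table. Clockwise from above lowers the foot 4 mm per rad; it has about 1.1 to 2.7 rad to go and stays where it is left.
- ring_mark (a point): White line on the ring's top, 22 mm from the axis; turns with it. Turning takes about 0.22 N m of friction; once the foot bears, the torque rises by 0.004 N m per newton on the foot (0.12 N m more at 30 N, some 0.5 rad after first touch; over 0.5 rad free before it). A still hand may feel the friction either way, so compare like with like.
- pointer (a point): Tip of the pointer bar on the small bare-metal inner (fine) knob: 24 mm across, on top of the ring, from 182.5 to 204.5 mm above the table on the same axis, pointer tip 13 mm from the axis. It turns at a touch and must stay at its setting.
- foot: Foot of the press under the head: rubber-faced steel plunger 21 mm across, origin at the middle of its lower face, on the press axis. It is spring loaded, about 15 N per mm of ring-driven travel after it touches the boss.
- bowl: Bystander: steel bowl 110 mm across, 50 mm high, origin under its middle.
- glue_bottle: Bystander: white glue bottle 52 mm across, 130 mm high, origin under its middle.
- mortar: Bystander: brass mortar 84 mm across, 85 mm high, origin under its middle.
There are look-alikes about, which are no part of the job. Several things have the shape of the strip; the one meant has the colours described above.

How it is judged (in metres and radians):
On the way, in this order (a step that is already met when the one before it is completed fails the run):
1. the strip is fully home against the fence, lying between the rails, before the foot bears on it (x of strip in the frame of seat above -0.003 m and horizontal distance between strip and seat below 0.005 m and contact force between foot and strip below 1 N), for 0.2 s.
2. the foot bears on the boss with 15 to 45 N (contact force between foot and strip between 15 and 45 N), for 0.2 s.
At the end, for the whole second after the job is handed in: The strip lies home against the fence (within 3 mm along the bed, 5 mm overall) and still, the foot holds its boss down with 15 to 45 N, the inner knob's pointer tip is within 3 mm (0.23 rad) of where it started, and the robot has let go (all of step 2 and x of strip in the frame of seat above -0.003 m and horizontal distance between strip and seat below 0.005 m and distance of pointer from where it was at the start of the episode below 0.003 m and linear speed of strip below 0.01 m/s); the robot touches nothing.
It fails at once if the foot presses the strip with more than 60 N (contact force between foot and strip above 60 N).
It fails at once if the inner knob is turned (pointer tip moved over 3 mm) (distance of pointer from where it was at the start of the episode above 0.003 m).
It fails at once if a bystander is disturbed (moved over 20 mm) (distance of any of bowl, glue_bottle, mortar from where it was at the start of the episode above 0.02 m).
It also fails if it takes over 72 s, if anything falls off the work surface, if the arm or the gripper's body presses on something with over 40 N, if the wrist force passes 120 N, or if a joint passes its speed limit or range.

ROBOT

A 6-joint arm with a two-finger parallel gripper is mounted at the origin on the work surface. World frame = base frame: x ahead of the robot, y to its left, z up, the work surface at z = 0. Lengths are in m, angles in degrees, forces in N, time in s.
With the tool pointing down it reaches from about 0.375 to 0.925 m from the base axis. Payload 5.7 kg.
Tool frame: the origin (TCP) lies midway between the tips of the shut fingers; the grasp point (between the pads) lies 19 mm behind it; z points along the fingers, y is the line along which they close (so a half turn about z gives the same grasp; the last joint's range is limited). The gripper opens to 85 mm and grips with 20 to 120 N. Pads are 22 mm wide; open, the fingers measure 114 mm over their backs; the gripper's body (76 mm by 85 mm) begins 54 mm behind the grasp point. The pads swing forward as they close: fully open they stand 13 mm farther back than shut.
Start: joints at [59.066, 20.558, 86.54, -0, 72.909, -6.595], TCP at [0.247, 0.547, 0.205] pointing down, gripper open.
Joint ranges: [-170.27, 170.27], [-57.76, 135], [12.27, 136.19], [-55.21, 235.2], [11.17, 155.16], [-170.74, 170.74]. Speed limits (degrees/s): [136.94, 136.94, 180, 180, 180, 180].

INTERFACE

Orientations are given as [roll, pitch, yaw] about the fixed x, y, z axes, in that order (R = Rz(yaw) Ry(pitch) Rx(roll)).
In Python, from workcell import manip gives the robot as it stands.
- The arm moves only by the shell command python3 -m handwheel 'ROWS' [FORCE]. ROWS is a JSON list of rows, 1 to 5 of them, each of 7 numbers: the opening from 0.0 (shut) to 1.0 (fully open), then dx, dy, dz in shares of 0.8 m (1.0 is 0.8 m), then a rotation vector rx, ry, rz in fractions of the full range, 1 being 2 rad; each row is the pose to reach, as a shift and turn from the pose commanded when the command began, along the tool's axes at that moment; what a row does not reach only later rows make up. A row lasts 1/10 s, in which the tool goes at most 0.05 m and 8.59 degrees, less where a joint would pass 70% of its speed; a pose out of reach is approached as far as the arm can. The fingers move at their own pace and stop on an object; FORCE is the grip in N (left out, the last holds). Time passes only in rows, so rows that do not move let the fingers close. It prints the time, the measured TCP pose, the force, the opening and the grip force at its end. A shift or turn number past 1, either way, is cut back to 1. Input that does not fit is refused with a message, and nothing moves.
- manip.get_state(): the state, without advancing time (a new reading comes with each control period).
- manip.capture(name): name is "scene" or "side" or "wrist"; returns the picture (400x640x3 uint8, red, green, blue); there is no depth.
- manip.camera_info(name): a dict with "vfov" (degrees; the focal length in pixels is half the picture's height over the tangent of half this angle, whatever the lens; pixels are square), "cx", "cy" (the principal point, pixels), "k1" (the pictures are not rectified: a ray, as slopes to the right and down, at radius r is drawn at 1 + k1 r^2 times it, then the intrinsics apply), "position" and "orientation" of the camera in the world. Camera axes: x right, y up, looking along -z (the intrinsics and any distortion apply to the point x, -y, -z); pixel columns grow to the right and rows downward; lengths in m; the calibration is good to about 2 mm. A picture is of the moment at which its call begins: read the wrist's pose just before it. camera_info takes no time and is no camera call; for the wrist camera it gives the pose at the moment of the call.
- manip.job_done(): hands the job in; it is judged then, once.
The state is a dict: "time": time; "qpos": joint angles; "joint_vel": joint speeds; "tau": joint torques, N m; "ee_pos": TCP position; "tool_rot": TCP orientation; "wrist_force": force on the tool from outside, world axes, zero at the start; "wrist_torque": the same for the moment, N m; "width": opening from 0.0 (shut) to 1.0 (fully open); "grip_force": force on a finger pad.
Only numpy, scipy, OpenCV 4.12 (cv2) and the standard library are available. Lean on these libraries where they do the work, as an engineer would, in place of code of your own. Each camera call takes 0.05 s, during which the arm holds its last target. There are 200 camera calls.

## Working session

There is one attempt and no reset: what is moved stays moved. The work goes in short steps, Python scripts to look and compute and a shell command to move; the robot and the scene stay as the last step left them, time stands still between calls to the robot, and variables do not carry over. Pictures are saved under pics/ and viewed, at most 10 in all, crops included, and the job is handed in when it is done.

```bash
mkdir -p pics; ls
cat > h.py <<'E'
import numpy as np, cv2
from scipy.spatial.transform import Rotation as R
from workcell import manip
def cam(n):
    c=manip.camera_info(n); return c
def rot(c):
    o=np.array(c["orientation"],float)
    return o if o.shape==(3,3) else R.from_euler('xyz',o,degrees=True).as_matrix()
def ray(c,u,v):
    f=200/np.tan(np.radians(c["vfov"])/2)
    d=np.array([(u-c["cx"])/f,(v-c["cy"])/f]); s=d.copy()
    for _ in range(30): s=d/(1+c["k1"]*(s@s))
    return np.array(c["position"]),rot(c)@np.array([s[0],-s[1],-1.])
def onz(c,u,v,z):
    p,d=ray(c,u,v); return p+d*(z-p[2])/d[2]
def proj(c,P):
    f=200/np.tan(np.radians(c["vfov"])/2)
    q=rot(c).T@(np.array(P)-np.array(c["position"])); s=np.array([q[0],-q[1]])/-q[2]
    s=s*(1+c["k1"]*(s@s)); return s*f+[c["cx"],c["cy"]]
def tri(rs):
    A=np.zeros((3,3));b=np.zeros(3)
    for p,d in rs:
        d=d/np.linalg.norm(d);M=np.eye(3)-np.outer(d,d);A+=M;b+=M@p
    return np.linalg.solve(A,b)
E
python3 - <<'E'
from h import *
print(manip.get_state())
for n in ("scene","side","wrist"):
    c=cam(n);print(n,c); cv2.imwrite(f"pics/{n}0.png",cv2.cvtColor(manip.capture(n),cv2.COLOR_RGB2BGR))
a=np.vstack([cv2.imread(f"pics/{n}0.png") for n in("scene","side")])
E
```

```text
pics
{'time': 0.0, 'qpos': array([ 5.90668487e+01,  2.05980606e+01,  8.65996473e+01, -1.70436313e-04,
        7.29070976e+01, -6.59312848e+00]), 'joint_vel': array([-0.07724809,  0.09795275, -0.07090208,  0.00420457,  0.0740386 ,
       -0.00022282]), 'tau': array([ 3.61023784e-03, -5.27639043e+01, -2.78620273e+01,  2.59103235e-04,
        1.34741949e-02,  6.44446374e-06]), 'ee_pos': array([0.24690794, 0.5460466 , 0.20424793]), 'tool_rot': array([-1.79895869e+02, -1.18718095e-02,  1.55660017e+02]), 'wrist_force': array([ 0.37815422, -0.03556711, -0.38951327]), 'wrist_torque': array([-0.02987132, -0.01999057, -0.0017216 ]), 'grip_force': 0.0, 'width': 1.0008578990558297}
scene {'vfov': 49.322353617462134, 'cx': 318.7646384585316, 'cy': 197.0121173540251, 'k1': -0.036514969883027125, 'position': array([ 0.90896672, -0.6229778 ,  0.88990581]), 'orientation': array([42.27822978,  0.4205248 , 28.68343825])}
side {'vfov': 49.142290242478815, 'cx': 320.75832921024306, 'cy': 201.1611928184196, 'k1': -0.09489305091293607, 'position': array([ 0.15791817, -0.66716874,  1.07620163]), 'orientation': array([ 38.53066413,  -0.40143381, -31.15283648])}
wrist {'vfov': 65.58652353604748, 'cx': 314.3991667537113, 'cy': 200.29687709175911, 'k1': -0.02812189876792202, 'position': array([0.18373651, 0.57523774, 0.37365867]), 'orientation': array([-1.59736688e+01,  5.36033436e-02,  6.56643239e+01])}
```

View pics/scene0.png

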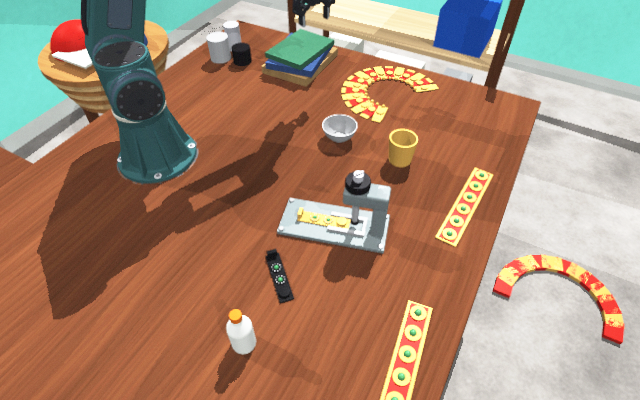

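View pics/side0.png

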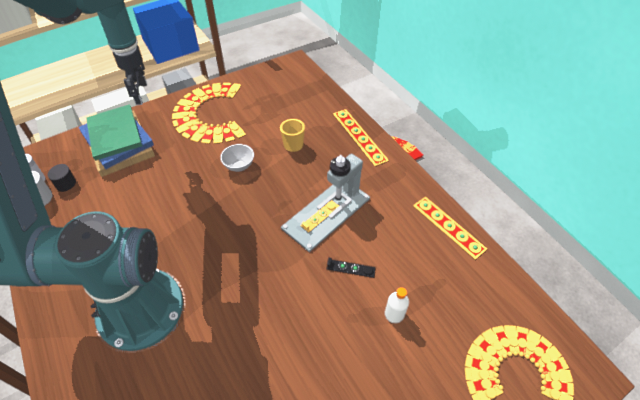

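The scene view shows the press at about (335,215), with the ring at (357,183) and the strip's gold at (325,218). In the side view the press is at (325,210) and the ring at (340,167). The bowl, mortar and bottle are well clear of it. I'll zoom in on the press next.

Run:
```python
from h import *
a=cv2.imread("pics/scene0.png")[160:260,270:400]; b=cv2.imread("pics/side0.png")[145:255,275:380]
A=cv2.resize(a,None,fx=3,fy=3,interpolation=cv2.INTER_CUBIC);B=cv2.resize(b,None,fx=3.8,fy=3.8,interpolation=cv2.INTER_CUBIC)
h=max(A.shape[0],B.shape[0]);o=np.zeros((h,A.shape[1]+B.shape[1],3),np.uint8)
o[:A.shape[0],:A.shape[1]]=A;o[:B.shape[0],A.shape[1]:]=B
print(o.shape,A.shape);cv2.imwrite("pics/z.png",o)
for n,box in(("scene",(160,260,270,400)),("side",(145,255,275,380))):
    im=cv2.imread(f"pics/{n}0.png");c=cam(n)
    m=(im.max(2)<60).astype(np.uint8);M=np.zeros_like(m);M[box[0]:box[1],box[2]:box[3]]=m[box[0]:box[1],box[2]:box[3]]
    k,l,s,ce=cv2.connectedComponentsWithStats(M)
    for i in range(1,k):
        if s[i,4]>30: print(n,s[i],ce[i],onz(c,*ce[i],.172))
```

```text
(418, 789, 3) (300, 390, 3)
scene [346 180  24  15 188] [356.44680851 188.51595745] [0.6537443  0.01047579 0.172     ]
scene [270 250  10  10  82] [273.91463415 255.1097561 ] [ 0.58744985 -0.23227086  0.172     ]
side [331 164  19  12 112] [341.33035714 170.73214286] [0.64166804 0.00945974 0.172     ]
```

View pics/z.png

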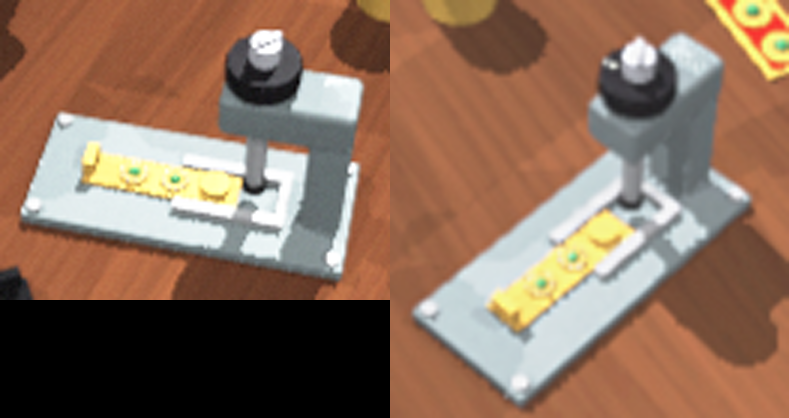

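The crop shows the bed plate corners (scene crop (62,114), (22,225), (340,275); side crop (415,312), (522,402), (748,200)). The ring is under the head and the gold strip is pulled back from the fence, with its clasp at the near end.

```bash
cat >> h.py <<'E'
def toolshift(P,yaw_press=None):
    s=manip.get_state(); T=R.from_euler('xyz',s["tool_rot"],degrees=True).as_matrix()
    return T.T@(np.array(P)-s["ee_pos"])
E
python3 - <<'E'
from h import *
S=cam("scene");D=cam("side")
sc=lambda x,y:(x/3+270,y/3+160); sd=lambda x,y:((x-390)/3.8+275,y/3.8+145)
cs=[onz(S,*sc(*p),.012) for p in((62,114),(22,225),(340,275))]; cd=[onz(D,*sd(*p),.012) for p in((415,312),(522,402),(748,200))]
for a,b in zip(cs,cd): print(a.round(4),b.round(4))
for c in(cs,cd):
    d=c[2]-c[1];yaw=np.degrees(np.arctan2(d[1],d[0]));n=np.radians(yaw)
    print(yaw,np.linalg.norm(d[:2]), np.linalg.norm((c[1]-c[0])[:2]), (c[0]+c[1])[:2]/2+.19*np.array([np.cos(n),np.sin(n)]))
print("ring/knob", onz(S,*sc(264,67),.182),onz(D,*sd(637,78),.182), tri([ray(S,*sc(267,37)),ray(D,*sd(639,48))]))
print("clasp",onz(S,*sc(92,160),.025),onz(D,*sd(508,305),.025))
E
```

```text
[0.4546 0.0348 0.012 ] [0.4518 0.0296 0.012 ]
[ 0.4903 -0.0893  0.012 ] [ 0.482  -0.0847  0.012 ]
[ 0.7459 -0.0094  0.012 ] [ 0.7405 -0.0116  0.012 ]
17.359890108108956 0.2677948887116832 0.12908118397943102 [0.65378456 0.02944816]
15.783977469755747 0.2687016774478527 0.11814761665740342 [0.64972346 0.02412887]
ring/knob [0.65213749 0.0207528  0.182     ] [0.64382988 0.02046774 0.182     ] [0.64920481 0.02823574 0.20492586]
clasp [ 0.51205192 -0.00863462  0.025     ] [ 0.51319493 -0.01001412  0.025     ]
```

```bash
python3 -c "
from h import *
print(toolshift([0.53,-0.01,0.33]))"
```

```text
[-0.48707106 -0.39029544 -0.1250725 ]
```

The manual's scale: shifts go in shares of 0.8 m and turns go in shares of 2 rad. Converting my numbers, -0.155 m / 0.8 = -0.1938, -0.125 m / 0.8 = -0.1563.

```bash
python3 -m handwheel '[[1,-0.025,-0.0188,-0.05,0,0,0],[1,-0.0625,-0.05,-0.0875,0,0,0],[1,-0.1063,-0.0875,-0.1125,0,0,0],[1,-0.15,-0.125,-0.1375,0,0,0],[1,-0.1938,-0.1563,-0.1563,0,0,0]]'; python3 -m handwheel '[[1,-0.0438,-0.0375,0,0,0,0],[1,-0.0875,-0.075,0,0,0,0],[1,-0.1375,-0.1125,0,0,0,0],[1,-0.1813,-0.15,0,0,0,0],[1,-0.225,-0.1813,0,0,0,0]]'; python3 -m handwheel '[[0,-0.0375,-0.025,0,0,0,-0.0698],[0,-0.075,-0.05,0,0,0,-0.1396],[0,-0.1125,-0.075,0,0,0,-0.2094],[0,-0.15,-0.1125,0,0,0,-0.2793],[0,-0.1875,-0.15,0,0,0,-0.356]]'
python3 -m handwheel '[[0,0,0,0,0,0,0],[0,0,0,0,0,0,0],[0,0,0,0,0,0,0]]'
python3 - <<'E'
from h import *
c=cam("wrist");im=manip.capture("wrist");cv2.imwrite("pics/w1.png",cv2.cvtColor(im,cv2.COLOR_RGB2BGR))
np.save("w1.npy",c,allow_pickle=True);print(c, manip.get_state()["qpos"])
E
```

```text
time: 0.65
ee_pos: [0.3372, 0.3672, 0.3313]
tool_rot: [180.0, 0.0, 155.7]
wrist_force: [0.6, -0.1, -0.4]
width: 1.001
grip_force: 0.0
time: 1.15
ee_pos: [0.4413, 0.1605, 0.3301]
tool_rot: [-180.0, -0.0, 155.6]
wrist_force: [0.5, 0.7, 0.3]
width: 0.998
grip_force: 0.0
time: 1.65
ee_pos: [0.5285, -0.0094, 0.3298]
tool_rot: [180.0, -0.0, -163.5]
wrist_force: [0.1, -0.6, 0.0]
width: 0.144
grip_force: 0.0
time: 1.95
ee_pos: [0.5276, -0.0072, 0.3299]
tool_rot: [180.0, -0.0, -163.9]
wrist_force: [-0.1, 0.9, 0.8]
width: -0.001
grip_force: 0.0
{'vfov': 65.58652353604748, 'cx': 314.3991667537113, 'cy': 200.29687709175911, 'k1': -0.02812189876792202, 'position': array([ 0.46094203, -0.02666015,  0.49922644]), 'orientation': array([-15.98407538,  -0.11481651, 106.06546095])} [-8.26733029e+00  9.24681860e+00  8.45605285e+01  2.08964634e-02
  8.62289644e+01 -1.14387511e+02]
```

View pics/w1.png

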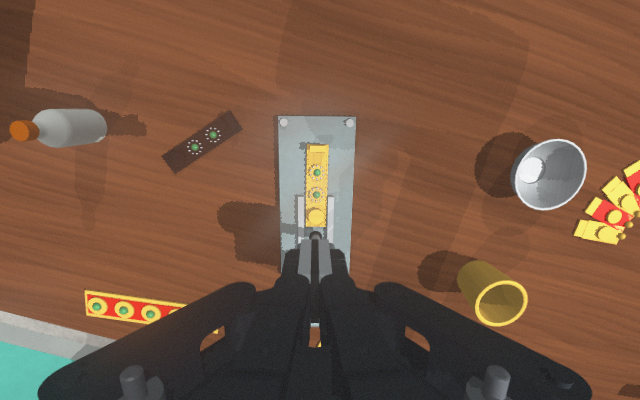

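The wrist view shows the bed plate nearly upright, with near corners at about (278,116) and (356,116). The gold strip runs from (317,145) at the clasp to (315,228), with the boss at (315,216) and the rails on both sides.

Run:
```python
from h import *
c=np.load("w1.npy",allow_pickle=True).item();im=cv2.imread("pics/w1.png")
h=cv2.cvtColor(im,cv2.COLOR_BGR2HSV)
m=((h[...,0]>18)&(h[...,0]<32)&(h[...,1]>100)&(h[...,2]>120)).astype(np.uint8);m[:,:295]=0;m[:,340:]=0;m[240:]=0;m[:135]=0
for r in(150,165,180,195,205,220):
    x=np.where(m[r])[0]; z=.034 if r==150 else .016
    print(r,x.min(),x.max(),onz(c,x.min()-.5,r,z)[:2].round(4),onz(c,x.max()+.5,r,z)[:2].round(4))
ys=np.where(m.any(1))[0];print(ys.min(),ys.max());print("near top edge of clasp z.034",onz(c,317,ys.min()-.5,.034))
# bed edges: low saturation grey
g=((h[...,1]<70)&(h[...,2]>90));L=[];Rr=[]
for r in range(130,192,4):
    x=np.where(g[r,265:370])[0]+265; L.append(onz(c,x.min()-.5,r,.012)[:2]);Rr.append(onz(c,x.max()+.5,r,.012)[:2])
for q in(L,Rr):
    v=cv2.fitLine(np.array(q,np.float32),cv2.DIST_HUBER,0,.01,.01).ravel();print("bed",v,np.degrees(np.arctan2(v[1],v[0])))
x=[];
for u in range(290,345,6):
    y=np.where(g[100:140,u])[0]; x.append(onz(c,u,y.min()+100-.5,.012)[:2])
v=cv2.fitLine(np.array(x,np.float32),cv2.DIST_HUBER,0,.01,.01).ravel();print("near",v,np.degrees(np.arctan2(v[1],v[0])))
```

```text
150 307 327 [ 0.517  -0.0218] [0.5084 0.0083]
165 306 327 [ 0.5422 -0.0168] [0.5327 0.0164]
180 306 326 [ 0.5653 -0.0103] [0.5561 0.0218]
195 307 326 [ 0.5887 -0.0021] [0.5798 0.0289]
205 306 326 [0.6053 0.0009] [0.5959 0.0337]
220 306 325 [0.6302 0.0078] [0.6211 0.0395]
144 226
near top edge of clasp z.034 [ 0.50349826 -0.00942157  0.034     ]
bed [ 0.965553    0.2602065   0.5433658  -0.06208975] 15.082315
bed [0.9656283  0.2599268  0.5114315  0.05405615] 15.065718
near [ 0.2589242  -0.9658976   0.4640924  -0.02062158] -74.99376
```

```bash
cat >> h.py <<'E'
AX=np.array([.6477,.0284]);e=np.array([.9656,.2598]);n=np.array([-.2598,.9656])
def pw(x,y,z): return np.r_[AX+x*e+y*n,z]
def press(P): d=np.array(P)[:2]-AX; return np.r_[d@e,d@n,P[2]]
def st():
    s=manip.get_state();print("t",s["time"],"press",press(s["ee_pos"]).round(4),"rot",s["tool_rot"].round(2),"F",s["wrist_force"].round(2),"T",s["wrist_torque"].round(3),"w",round(s["width"],3),"q6",s["qpos"][5].round(1));return s
E
python3 -c "
from h import *
st();print(toolshift(pw(-.18,0,.02)))"
```

```text
t 2.0 press [-0.1251 -0.0029  0.33  ] rot [ 1.7997e+02 -2.0000e-02 -1.6388e+02] F [-0.11  1.18 -0.56] T [-0.013  0.019  0.052] w 0.001 q6 -114.4
[0.05467518 0.00371681 0.31004046]
```

Scaled: 0.22 m / 0.8 = 0.275, 0.18 m / 0.8 = 0.225, 1.1 degrees / 114.5916 = 0.0096.

```bash
python3 -m handwheel '[[0,0.0375,0.0025,0.05,0,0,0.0096],[0,0.0688,0.0046,0.1,0,0,0.0096],[0,0.0688,0.0046,0.1625,0,0,0.0096],[0,0.0688,0.0046,0.225,0,0,0.0096],[0,0.0688,0.0046,0.275,0,0,0.0096]]'; python3 -m handwheel '[[0,0,0,0.0375,0,0,0],[0,0,0,0.0688,0,0,0],[0,0,0,0.0938,0,0,0],[0,0,0,0.1125,0,0,0],[0,0,0,0.1125,0,0,0]]'; python3 -c "
from h import *
st()"
```

```text
time: 2.5
ee_pos: [0.473, -0.0183, 0.1084]
tool_rot: [180.0, -0.0, -164.9]
wrist_force: [0.4, -0.1, -0.3]
width: -0.003
grip_force: 0.0
time: 3.0
ee_pos: [0.4727, -0.0183, 0.0188]
tool_rot: [179.9, -0.2, -164.9]
wrist_force: [-1.4, -0.1, 0.7]
width: -0.0
grip_force: 0.0
t 3.0 press [-0.1812  0.0004  0.0188] rot [ 179.91   -0.18 -164.91] F [-1.38 -0.09  0.74] T [0.061 0.028 0.002] w -0.0 q6 -115.7
```

Scaled: -0.039 m / 0.8 = -0.0488, -0.033 m / 0.8 = -0.0413.

```bash
python3 -m handwheel '[[0,-0.015,0,0,0,0,0],[0,-0.025,0,0,0,0,0],[0,-0.0338,0,0,0,0,0],[0,-0.0413,0,0,0,0,0],[0,-0.0488,0,0,0,0,0]]'; python3 -m handwheel '[[0,-0.0038,0,0,0,0,0],[0,-0.0075,0,0,0,0,0],[0,-0.0113,0,0,0,0,0],[0,-0.0138,0,0,0,0,0],[0,-0.015,0,0,0,0,0]]';  python3 -c "
from h import *
st()"
```

```text
time: 3.5
ee_pos: [0.513, -0.0095, 0.0206]
tool_rot: [-180.0, 0.0, -165.0]
wrist_force: [1.1, -0.2, -0.3]
width: -0.0
grip_force: 0.0
time: 4.0
ee_pos: [0.5237, -0.0065, 0.0201]
tool_rot: [-180.0, -0.0, -165.0]
wrist_force: [-0.0, 0.5, -0.2]
width: -0.002
grip_force: 0.0
t 4.0 press [-0.1288 -0.0015  0.0201] rot [-1.8000e+02 -1.0000e-02 -1.6497e+02] F [-0.03  0.53 -0.19] T [ 0.044  0.01  -0.017] w -0.002 q6 -113.3
```

Scaled: -0.004 m / 0.8 = -0.005, -0.003 m / 0.8 = -0.0038.

```bash
for i in 1; do python3 -m handwheel '[[0,-0.0013,0,0,0,0,0],[0,-0.0025,0,0,0,0,0],[0,-0.0038,0,0,0,0,0],[0,-0.005,0,0,0,0,0]]'; done; python3 -m handwheel '[[0,-0.0006,0,0,0,0,0],[0,-0.0013,0,0,0,0,0],[0,-0.0013,0,0,0,0,0]]';   python3 -c "
from h import *
st()"
```

```text
time: 4.4
ee_pos: [0.5275, -0.0055, 0.0201]
tool_rot: [-180.0, -0.0, -165.0]
wrist_force: [0.5, 0.3, 0.3]
width: -0.004
grip_force: 0.0
time: 4.7
ee_pos: [0.5285, -0.0052, 0.0201]
tool_rot: [-180.0, 0.0, -165.0]
wrist_force: [0.2, 0.6, 0.7]
width: -0.001
grip_force: 0.0
t 4.7 press [-0.1238 -0.0015  0.0201] rot [-179.99    0.   -164.97] F [0.15 0.65 0.75] T [ 0.019  0.001 -0.055] w -0.001 q6 -113.1
```

Scaled: -0.002 m / 0.8 = -0.0025, -0.0015 m / 0.8 = -0.0019.

```bash
python3 -m handwheel '[[0,-0.0009,0,0,0,0,0],[0,-0.0019,0,0,0,0,0],[0,-0.0025,0,0,0,0,0],[0,-0.0025,0,0,0,0,0]]'; python3 -m handwheel '[[0,-0.0009,0,0,0,0,0],[0,-0.0019,0,0,0,0,0],[0,-0.0025,0,0,0,0,0],[0,-0.0025,0,0,0,0,0]]';   python3 -c "
from h import *
st()
c=cam('scene');b=cv2.imread('pics/scene0.png')
im=cv2.cvtColor(manip.capture('scene'),cv2.COLOR_RGB2BGR);cv2.imwrite('pics/s2.png',im)
d=cam('side');im2=cv2.cvtColor(manip.capture('side'),cv2.COLOR_RGB2BGR);cv2.imwrite('pics/d2.png',im2)
A=cv2.resize(im[160:260,270:400],None,fx=3,fy=3,interpolation=2);B=cv2.resize(im2[145:255,275:380],None,fx=3.8,fy=3.8,interpolation=2)
o=np.zeros((418,789,3),np.uint8);o[:300,:390]=A;o[:,390:]=B;cv2.imwrite('pics/z2.png',o)
"
```

```text
time: 5.1
ee_pos: [0.5305, -0.0047, 0.0201]
tool_rot: [-180.0, 0.0, -165.0]
wrist_force: [-0.5, 0.2, 0.1]
width: 0.001
grip_force: 0.0
time: 5.5
ee_pos: [0.5324, -0.0042, 0.0201]
tool_rot: [-180.0, 0.0, -165.0]
wrist_force: [-1.3, 0.4, 0.6]
width: -0.001
grip_force: 0.0
t 5.5 press [-0.1197 -0.0015  0.0201] rot [-179.99    0.   -164.97] F [-1.29  0.4   0.64] T [-0.022  0.028  0.02 ] w -0.001 q6 -112.9
```

View pics/z2.png

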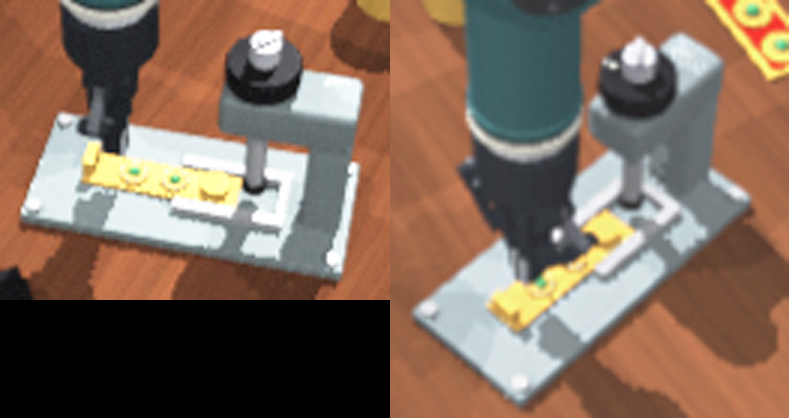

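The strip hasn't moved: the shut fingers are standing beside it on the left, near scene crop (118,155) and side crop (528,280). I'll triangulate the tip before moving again.

Run:
```python
from h import *
S=cam("scene");D=cam("side");s=manip.get_state()
sc=lambda x,y:(x/3+270,y/3+160); sd=lambda x,y:((x-390)/3.8+275,y/3.8+145)
inv=lambda u,v:((u-270)*3,(v-160)*3); inv2=lambda u,v:((u-275)*3.8+390,(v-145)*3.8)
P=s["ee_pos"];print(P, inv(*proj(S,P)),inv2(*proj(D,P)))
print("tip tri",tri([ray(S,*sc(118,155)),ray(D,*sd(528,280))]))
print("clasp top mid",onz(S,*sc(92,146),.034),onz(D,*sd(505,298),.034), inv(*proj(S,pw(-.144,0,.034))),inv2(*proj(D,pw(-.144,0,.034))))
print("wrist proj of tcp at z.33", proj(np.load("w1.npy",allow_pickle=True).item(),[.5276,-.0072,.33]))
```

```text
[ 0.53229963 -0.00416776  0.02009294] (np.float64(115.03018865049444), np.float64(168.67888311537035)) (np.float64(525.546947652418), np.float64(293.1793355069717))
tip tri [ 0.53461185 -0.00347734  0.03717018]
clasp top mid [ 0.50819926 -0.00135574  0.034     ] [ 0.51146983 -0.00873128  0.034     ] (np.float64(87.9726775214437), np.float64(152.12058047237548)) (np.float64(502.0092178637527), np.float64(299.78004421554533))
wrist proj of tcp at z.33 [314.25309916 234.69879116]
```

Run:
```python
from h import *
im=cv2.imread("pics/s2.png");d=cv2.imread("pics/d2.png")
A=cv2.resize(im[190:235,285:335],(400,360),interpolation=cv2.INTER_NEAREST);B=cv2.resize(d[195:240,290:340],(400,360),interpolation=cv2.INTER_NEAREST)
for I,c,x0,y0 in((A,cam("scene"),285,190),(B,cam("side"),290,195)):
    for P in(manip.get_state()["ee_pos"],):
        u=(proj(c,P)-[x0,y0]+.5)*8; cv2.circle(I,tuple(int(k) for k in u),4,(0,0,255),-1)
cv2.imwrite("pics/z3.png",np.hstack([A,B]))
```

```text
(no output)
```

View pics/z3.png

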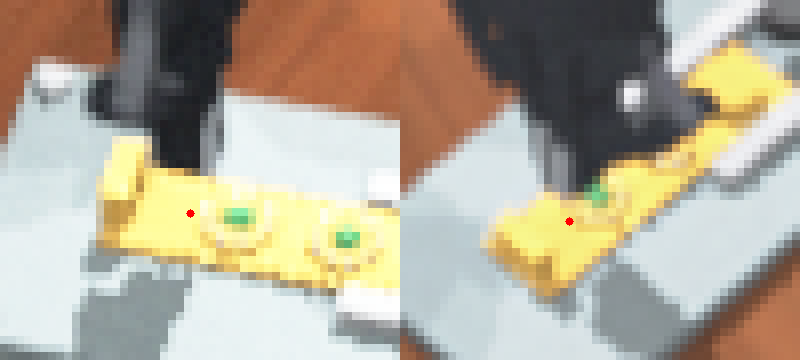

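Both views put the visible fingertip near z 0.037 rather than the reported 0.020, so the fingers passed over the clasp (top at 0.034). I'll lift, go back behind it, and feel downward for the bed.

Scaled: 0.066 m / 0.8 = 0.0825, -0.02 m / 0.8 = -0.025.

```bash
python3 -m handwheel '[[0,0,0,-0.025,0,0,0],[0,0.025,0,-0.025,0,0,0],[0,0.0563,-0.0019,-0.025,0,0,0],[0,0.0825,-0.0019,-0.025,0,0,0],[0,0.0825,-0.0019,-0.0063,0,0,0]]'; python3 -m handwheel '[[0,0,0,0.0063,0,0,0],[0,0,0,0.0088,0,0,0],[0,0,0,0.0113,0,0,0],[0,0,0,0.0138,0,0,0]]'
python3 - <<'E'
from h import *
st()
c=cam("wrist");np.save("w2.npy",c,allow_pickle=True)
for k in("scene","side","wrist"): cv2.imwrite(f"pics/{k}3.png",cv2.cvtColor(manip.capture(k),cv2.COLOR_RGB2BGR))
P=manip.get_state()["ee_pos"]
A=cv2.imread("pics/scene3.png");B=cv2.imread("pics/side3.png");C=cv2.imread("pics/wrist3.png")
a=cv2.resize(A[175:245,265:335],(280,280),interpolation=2);b=cv2.resize(B[190:260,265:335],(280,280),interpolation=2)
for I,k,o in((a,"scene",(265,175)),(b,"side",(265,190))):
    for z in(0,.017):
        u=(proj(cam(k),P+[0,0,z])-o+.5)*4;cv2.circle(I,tuple(int(q) for q in u),3,(0,0,255) if z==0 else (255,0,0),-1)
for z in(0,.017):
    u=proj(c,P+[0,0,z]);cv2.circle(C,tuple(int(q) for q in u),2,(0,0,255) if z==0 else (255,0,0),-1)
cv2.imwrite("pics/z4.png",np.hstack([a,b,cv2.resize(C[130:270,260:380],(240,280),interpolation=2)]))
E
```

```text
time: 6.1
ee_pos: [0.4664, -0.0229, 0.0259]
tool_rot: [180.0, -0.1, -165.0]
wrist_force: [1.2, -0.2, -0.0]
width: 0.0
grip_force: 0.0
time: 6.5
ee_pos: [0.4697, -0.0227, 0.0142]
tool_rot: [-180.0, 0.0, -165.0]
wrist_force: [-0.8, 0.2, -0.3]
width: -0.0
grip_force: 0.0
t 6.5 press [-0.1851 -0.0031  0.0142] rot [-1.7997e+02  4.0000e-02 -1.6495e+02] F [-0.8   0.25 -0.27] T [-0.029  0.007 -0.006] w -0.0 q6 -116.2
```

View pics/z4.png

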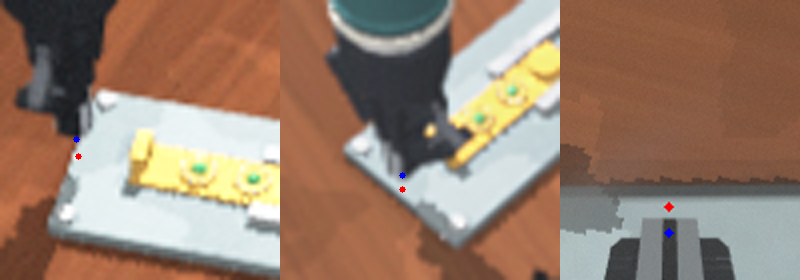

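The blue marks (17 mm above the reported TCP) sit at the visible fingertips, so the real tips are about 17 mm behind the TCP. I'll lower by that much and push again.

Scaled: 0.009 m / 0.8 = 0.0113, 0.006 m / 0.8 = 0.0075.

```bash
python3 -m handwheel '[[0,0,0.0038,0.0038,0,0,0],[0,0,0.0038,0.0075,0,0,0],[0,0,0.0038,0.0113,0,0,0],[0,0,0.0038,0.0113,0,0,0]]';python3 -m handwheel '[[0,-0.01,0,0,0,0,0],[0,-0.0188,0,0,0,0,0],[0,-0.0275,0,0,0,0,0],[0,-0.035,0,0,0,0,0],[0,-0.0425,0,0,0,0,0]]'; python3 -m handwheel '[[0,-0.0063,0,0,0,0,0],[0,-0.0125,0,0,0,0,0],[0,-0.0188,0,0,0,0,0],[0,-0.0225,0,0,0,0,0],[0,-0.0225,0,0,0,0,0]]'
python3 - <<'E'
from h import *
st()
c=cam("side");im=cv2.cvtColor(manip.capture("scene"),cv2.COLOR_RGB2BGR);cv2.imwrite("pics/s5.png",im)
def gold(im,nm):
    h=cv2.cvtColor(im,cv2.COLOR_BGR2HSV);m=((h[...,0]>18)&(h[...,0]<32)&(h[...,1]>100)&(h[...,2]>120)).astype(np.uint8)
    M=np.zeros_like(m);M[195:245,285:372]=m[195:245,285:372]
    k,l,s,ce=cv2.connectedComponentsWithStats(M);i=1+s[1:,4].argmax();print(nm,s[i],ce[i])
gold(cv2.imread("pics/scene0.png"),"before");gold(im,"now")
E
```

```text
time: 7.05
ee_pos: [0.4678, -0.0197, 0.0047]
tool_rot: [180.0, -0.0, -165.0]
wrist_force: [0.5, 0.8, 0.8]
width: -0.001
grip_force: 0.0
time: 7.55
ee_pos: [0.5016, -0.0108, 0.0052]
tool_rot: [-180.0, -0.0, -165.0]
wrist_force: [-0.4, -0.5, 1.5]
width: 0.001
grip_force: 0.7
time: 8.05
ee_pos: [0.5191, -0.0063, 0.0051]
tool_rot: [-180.0, 0.0, -165.0]
wrist_force: [0.0, -1.4, -0.3]
width: 0.0
grip_force: 0.0
t 8.05 press [-1.332e-01 -1.000e-04  5.100e-03] rot [-1.7998e+02  3.0000e-02 -1.6496e+02] F [ 0.03 -1.41 -0.34] T [-0.043 -0.003 -0.027] w 0.0 q6 -113.4
before [297 209  36  17 167] [309.7005988  219.02994012]
now [306 212  23  14 104] [315.89423077 220.04807692]
```

Scaled: -0.007 m / 0.8 = -0.0088, -0.006 m / 0.8 = -0.0075.

```bash
python3 -m handwheel '[[0,-0.0025,0,0,0,0,0],[0,-0.005,0,0,0,0,0],[0,-0.0075,0,0,0,0,0],[0,-0.0088,0,0,0,0,0],[0,-0.0088,0,0,0,0,0]]'; python3 -m handwheel '[[0,-0.0009,0,0,0,0,0],[0,-0.0018,0,0,0,0,0],[0,-0.0025,0,0,0,0,0],[0,-0.0025,0,0,0,0,0]]'; python3 -m handwheel '[[0,-0.0009,0,0,0,0,0],[0,-0.0018,0,0,0,0,0],[0,-0.0025,0,0,0,0,0],[0,-0.0025,0,0,0,0,0]]';  python3 -c "
from h import *
st()"
```

```text
time: 8.6
ee_pos: [0.5254, -0.0046, 0.0051]
tool_rot: [-180.0, 0.0, -165.0]
wrist_force: [-0.1, -0.3, 0.2]
width: 0.0
grip_force: 0.0
time: 9.0
ee_pos: [0.5272, -0.004, 0.0051]
tool_rot: [-180.0, 0.0, -165.0]
wrist_force: [0.4, 0.2, -0.4]
width: 0.003
grip_force: 0.1
time: 9.4
ee_pos: [0.5288, -0.0035, 0.0051]
tool_rot: [-180.0, -0.0, -165.0]
wrist_force: [-2.1, 0.2, 0.4]
width: 0.005
grip_force: 0.8
t 9.4 press [-0.1231  0.      0.0051] rot [-1.8000e+02 -3.0000e-02 -1.6496e+02] F [-2.05  0.23  0.42] T [-0.081  0.171 -0.046] w 0.005 q6 -112.9
```

Scaled: -0.001 m / 0.8 = -0.0013, -0.0005 m / 0.8 = -0.0006.

```bash
python3 -m handwheel '[[0,-0.0006,0,0,0,0,0],[0,-0.0013,0,0,0,0,0],[0,-0.0013,0,0,0,0,0]]';  python3 -m handwheel '[[0,-0.0006,0,0,0,0,0],[0,-0.0013,0,0,0,0,0],[0,-0.0013,0,0,0,0,0]]';  python3 -c "
from h import *
st()"
```

```text
time: 9.7
ee_pos: [0.5289, -0.0033, 0.0049]
tool_rot: [180.0, -0.1, -165.0]
wrist_force: [-3.7, -1.9, 4.0]
width: -0.003
grip_force: 2.7
time: 10.0
ee_pos: [0.5289, -0.0031, 0.0049]
tool_rot: [180.0, -0.2, -164.9]
wrist_force: [-6.1, -4.0, 5.1]
width: -0.003
grip_force: 4.2
t 10.0 press [-0.1229  0.0004  0.0049] rot [ 179.96   -0.2  -164.95] F [-6.13 -4.03  5.12] T [-0.525  1.051 -0.011] w -0.003 q6 -112.8
```

The push force rises with no further travel, so the strip is home. I'll back off, rise, open and go over the ring.

Scaled: -0.115 m / 0.8 = -0.1438, -0.03 m / 0.8 = -0.0375.

```bash
python3 -m handwheel '[[0,0.0125,0,0,0,0,0],[0,0.0313,0,0,0,0,0],[0,0.0438,0,-0.0375,0,0,0],[0,0.0438,0,-0.0875,0,0,0],[0,0.0438,0,-0.1438,0,0,0]]'; python3 -m handwheel '[[1,0,0,-0.0563,0,0,0],[1,0,0,-0.1125,0,0,0],[1,0,0,-0.1625,0,0,0],[1,0,0,-0.175,0,0,0],[1,0,0,-0.175,0,0,0]]'
python3 - <<'E'
from h import *
st();print(toolshift(pw(0,0,.26)))
c=cam("wrist");np.save("w3.npy",c,allow_pickle=True)
im=cv2.cvtColor(manip.capture("wrist"),cv2.COLOR_RGB2BGR);cv2.imwrite("pics/w3.png",im)
h=cv2.cvtColor(im,cv2.COLOR_BGR2HSV);m=((h[...,0]>18)&(h[...,0]<32)&(h[...,1]>100)&(h[...,2]>120)).astype(np.uint8)
for P,nm in((pw(-.113,0,.034),"clasp near top"),(pw(0,0,.182),"ring"),(pw(0,0,.2045),"knob")): print(nm,proj(c,P))
m[:,:270]=0;m[:,360:]=0
k,l,s,ce=cv2.connectedComponentsWithStats(m)
for i in range(1,k):
    if s[i,4]>50: print(s[i]); u=s[i,0]+s[i,2]/2; print("near end press", press(onz(c,u,s[i,1]-.5,.034)))
E
```

```text
time: 10.5
ee_pos: [0.4963, -0.0119, 0.1206]
tool_rot: [180.0, -0.0, -165.0]
wrist_force: [0.5, 0.3, 0.3]
width: 0.004
grip_force: 0.0
time: 11.0
ee_pos: [0.4989, -0.0122, 0.2621]
tool_rot: [-179.9, 0.3, -165.0]
wrist_force: [1.1, -0.7, -1.0]
width: 0.846
grip_force: 0.0
t 11.0 press [-0.1542 -0.0005  0.2621] rot [-179.88    0.31 -164.96] F [ 1.08 -0.72 -1.03] T [-0.011 -0.031 -0.002] w 0.846 q6 -114.4
[-0.15418792  0.00058272  0.00291335]
clasp near top [314.91278151 196.9366251 ]
ring [315.00391798 348.89987852]
knob [315.02676653 367.004191  ]
[ 304  194   25   87 1575]
near end press [-0.11771321  0.00210143  0.034     ]
```

View pics/w3.png

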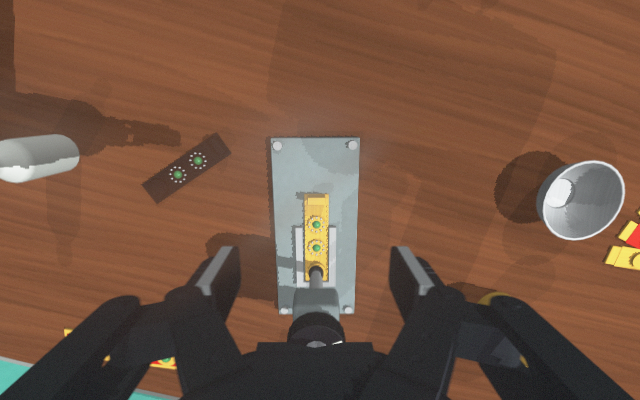

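The wrist view shows the strip against the rails with the foot at (316,270), the ring at (316,330) and the clasp's near edge at row 194. The arm was still moving when it was taken, so I'll measure again at rest.

```bash
python3 -m handwheel '[[1,0,0,0,0,0,0],[1,0,0,0,0,0,0],[1,0,0,0,0,0,0]]'
python3 - <<'E'
from h import *
st()
c=cam("wrist");np.save("w4.npy",c,allow_pickle=True)
im=cv2.cvtColor(manip.capture("wrist"),cv2.COLOR_RGB2BGR);cv2.imwrite("pics/w4.png",im)
h=cv2.cvtColor(im,cv2.COLOR_BGR2HSV);m=((h[...,0]>18)&(h[...,0]<32)&(h[...,1]>100)&(h[...,2]>120)).astype(np.uint8)
m[:,:270]=0;m[:,360:]=0
k,l,s,ce=cv2.connectedComponentsWithStats(m)
for i in range(1,k):
    if s[i,4]>50: print(s[i]); u=s[i,0]+s[i,2]/2; print("near end press", press(onz(c,u,s[i,1]-.5,.034)))
g=((h[...,1]<70)&(h[...,2]>90))
for u in(290,305,330,345):
    y=np.where(g[100:180,u])[0].min()+100; print("bed edge",press(onz(c,u,y-.5,.012)).round(4))
for r in(170,):
    x=np.where(g[r,260:370])[0]+260; print("bed sides",press(onz(c,x.min()-.5,r,.012)).round(4),press(onz(c,x.max()+.5,r,.012)).round(4))
# rails (bright white): ends
w=((h[...,1]<40)&(h[...,2]>205));
for u in range(296,337,2): 
    y=np.where(w[200:300,u])[0]+200
    if len(y): print(u,y.min(),y.max(),end='; ')
for u in(299,333): 
    y=np.where(w[200:300,u])[0]+200
    if len(y): print("rail near end",press(onz(c,u,y.min()-.5,.02)))
# green gems
gm=((h[...,0]>60)&(h[...,0]<90)&(h[...,1]>90)).astype(np.uint8);gm[:,:300]=0;gm[:,335:]=0
k,l,s,ce=cv2.connectedComponentsWithStats(gm)
for i in range(1,k):
    if s[i,4]>8: print("gem",press(onz(c,*ce[i],.022)))
b=cv2.imread("pics/w1.png");c1=np.load("w1.npy",allow_pickle=True).item();h=cv2.cvtColor(b,cv2.COLOR_BGR2HSV)
gm=((h[...,0]>60)&(h[...,0]<90)&(h[...,1]>90)).astype(np.uint8);gm[:,:300]=0;gm[:,335:]=0
k,l,s,ce=cv2.connectedComponentsWithStats(gm)
for i in range(1,k):
    if s[i,4]>8: print("gem before",press(onz(c1,*ce[i],.022)))
E
```

```text
time: 11.35
ee_pos: [0.4963, -0.0119, 0.2586]
tool_rot: [179.9, -0.2, -165.0]
wrist_force: [-0.8, 0.1, -0.2]
width: 1.001
grip_force: 0.0
t 11.35 press [-0.1567  0.0004  0.2586] rot [ 1.7993e+02 -1.5000e-01 -1.6497e+02] F [-0.82  0.14 -0.21] T [-0.039 -0.03  -0.045] w 1.001 q6 -114.4
[ 303  198   24   87 1587]
near end press [-0.11756058  0.00177574  0.034     ]
bed edge [-0.1897 -0.0312  0.012 ]
bed edge [-0.191  -0.0113  0.012 ]
bed edge [-0.1897  0.0217  0.012 ]
bed edge [-0.1897  0.0416  0.012 ]
bed sides [-0.1503 -0.0599  0.012 ] [-0.1502  0.0596  0.012 ]
296 233 290; 298 233 290; 300 233 290; 302 288 290; 304 288 290; 308 227 254; 310 223 223; 322 226 254; 328 233 288; 330 233 268; 332 233 267; 334 233 261; rail near end [-0.06262113 -0.02069875  0.02      ]
rail near end [-0.06255255  0.02719899  0.02      ]
gem [-0.06921295  0.00237193  0.022     ]
gem [-0.03323046  0.00254587  0.022     ]
```

The manual's scale: shifts go in shares of 0.8 m and turns go in shares of 2 rad. Converting my numbers, -0.157 m / 0.8 = -0.1963, -0.15 m / 0.8 = -0.1875.

```bash
python3 -m handwheel '[[1,-0.0375,0,0,0,0,0],[1,-0.0938,0,0,0,0,0],[1,-0.15,0,0,0,0,0],[1,-0.1875,0,0,0,0,0],[1,-0.1963,0,0,0,0,0]]'; python3 -m handwheel '[[1,0,0,0.0375,0,0,0],[1,0,0,0.075,0,0,0],[1,0,0,0.1,0,0,0],[1,0,0,0.1063,0,0,0],[1,0,0,0.1063,0,0,0]]';  python3 - <<'E'
from h import *
s=st();P=s["ee_pos"]
o=[]
for k in("scene","side"):
    im=cv2.cvtColor(manip.capture(k),cv2.COLOR_RGB2BGR);cv2.imwrite(f"pics/{k}6.png",im)
    c=cam(k);x0,y0=(int(v)-50 for v in proj(c,pw(0,0,.19)))
    I=cv2.resize(im[y0:y0+100,x0:x0+100],(400,400),interpolation=2)
    for z,col in((0,(0,0,255)),(.017,(255,0,0)),(.03,(0,255,0))):
        for sg in(-1,1):
            u=(proj(c,P+[0,0,z]+sg*np.r_[.0425*n,0])-[x0,y0]+.5)*4;cv2.circle(I,tuple(int(q) for q in u),2,col,-1)
    o.append(I)
cv2.imwrite("pics/z6.png",np.hstack(o))
E
```

```text
time: 11.9
ee_pos: [0.6516, 0.0295, 0.2587]
tool_rot: [180.0, 0.0, -164.9]
wrist_force: [-1.1, 0.2, -0.9]
width: 1.003
grip_force: 0.0
time: 12.4
ee_pos: [0.6475, 0.0285, 0.1743]
tool_rot: [180.0, -0.1, -165.0]
wrist_force: [0.9, -0.3, -0.2]
width: 0.999
grip_force: 0.0
t 12.4 press [-0.0002  0.0002  0.1743] rot [ 1.7996e+02 -1.5000e-01 -1.6498e+02] F [ 0.91 -0.28 -0.2 ] T [-0.005 -0.042 -0.022] w 0.999 q6 -108.6
```

View pics/z6.png

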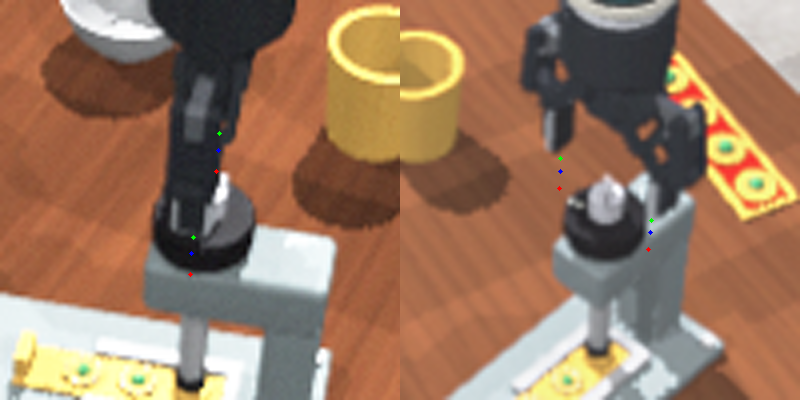

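Both views put the open tips about 33 mm behind the reported TCP, straddling the ring (side crop (555,152) and (655,215)). So I'll descend to a reported z of 0.141, which puts the tips near 0.167 on the ring and leaves the body clear of the knob.

Scaled: 0.033 m / 0.8 = 0.0413, 0.028 m / 0.8 = 0.035.

```bash
python3 -m handwheel '[[1,0,0,0.0125,0,0,0],[1,0,0,0.025,0,0,0],[1,0,0,0.035,0,0,0],[1,0,0,0.0413,0,0,0],[1,0,0,0.0413,0,0,0]]'; python3 -c "
from h import *
st()"; python3 -m handwheel '[[0.65,0,0,0,0,0,0],[0.65,0,0,0,0,0,0],[0.6,0,0,0,0,0,0],[0.6,0,0,0,0,0,0],[0.6,0,0,0,0,0,0]]' 40; python3 -c "
from h import *
st()"
```

```text
time: 13.0
ee_pos: [0.6479, 0.0287, 0.1408]
tool_rot: [180.0, -0.1, -165.0]
wrist_force: [-0.1, 0.7, -0.1]
width: 0.997
grip_force: 0.0
t 13.0 press [0.0003 0.0002 0.1408] rot [ 1.7997e+02 -1.2000e-01 -1.6497e+02] F [-0.09  0.66 -0.14] T [ 0.05  -0.034  0.028] w 0.997 q6 -108.6
time: 13.5
ee_pos: [0.649, 0.0293, 0.1431]
tool_rot: [180.0, 0.1, -165.0]
wrist_force: [-1.9, 2.0, 6.1]
width: 0.656
grip_force: 42.4
t 13.5 press [0.0015 0.0005 0.1431] rot [ 1.7997e+02  6.0000e-02 -1.6497e+02] F [-1.92  2.    6.08] T [ 0.611  0.412 -0.014] w 0.656 q6 -108.6
```

```bash
cat > m.py <<'E'
from h import *
T=[]
s=manip.get_state();print("q6 %.2f yaw %.2f Tz %.3f F %s grip %.0f w %.3f p %s t %.1f"%(s["qpos"][5],s["tool_rot"][2],s["wrist_torque"][2],s["wrist_force"].round(1),s["grip_force"],s["width"],press(s["ee_pos"]).round(4),s["time"]))
E
for i in 1 2 3; do python3 -m handwheel '[[0.6,0,0,0,0,0,0.0175],[0.6,0,0,0,0,0,0.0349],[0.6,0,0,0,0,0,0.0524]]'>/dev/null; python3 m.py; done; python3 -m handwheel '[[0.6,0,0,0,0,0,0]]'>/dev/null; python3 m.py
```

```text
q6 -102.52 yaw -171.03 Tz 0.223 F [-2.8  2.2  5. ] grip 42 w 0.657 p [0.0015 0.0004 0.143 ] t 13.8
q6 -96.52 yaw -177.03 Tz 0.208 F [-1.7  1.9  5.3] grip 42 w 0.656 p [0.0015 0.0003 0.1431] t 14.1
q6 -90.52 yaw 176.97 Tz 0.206 F [-2.2  1.5  5.7] grip 42 w 0.655 p [0.0015 0.0002 0.143 ] t 14.4
q6 -90.53 yaw 176.98 Tz -0.145 F [-1.7  1.4  6.7] grip 42 w 0.656 p [0.0015 0.0002 0.143 ] t 14.5
```

Scaled: 6 degrees / 114.5916 = 0.0524.

```bash
for i in 1 2 3 4 5; do python3 -m handwheel '[[0.6,0,0,0,0,0,0.0175],[0.6,0,0,0,0,0,0.0349],[0.6,0,0,0,0,0,0.0524]]'>/dev/null; python3 m.py|cut -c1-40; done
```

```text
q6 -84.52 yaw 170.97 Tz 0.182 F [-2.1  1
q6 -78.52 yaw 164.97 Tz 0.200 F [-1.8  0
q6 -72.52 yaw 158.97 Tz 0.223 F [-2.1  0
q6 -66.52 yaw 152.97 Tz 0.199 F [-2.3 -0
q6 -60.52 yaw 146.97 Tz 0.195 F [-2.9  0
```

Scaled: 6 degrees / 114.5916 = 0.0524.

```bash
for i in 1 2 3 4; do python3 -m handwheel '[[0.6,0,0,0,0,0,0.0175],[0.6,0,0,0,0,0,0.0349],[0.6,0,0,0,0,0,0.0524]]'>/dev/null; python3 m.py|cut -c1-40; done
```

```text
q6 -54.52 yaw 140.97 Tz 0.215 F [-3.6 -0
q6 -48.52 yaw 134.98 Tz 0.118 F [-3.5  0
q6 -42.52 yaw 128.98 Tz 0.268 F [-2.6 -0
q6 -36.53 yaw 122.98 Tz 0.279 F [-4.6 -0
```

Scaled: 2 degrees / 114.5916 = 0.0175.

```bash
for i in 1 2 3; do python3 -m handwheel '[[0.6,0,0,0,0,0,0.0175]]'>/dev/null; python3 m.py|cut -c1-40; done
```

```text
q6 -34.53 yaw 120.98 Tz 0.261 F [-3.  -0
q6 -32.53 yaw 118.98 Tz 0.314 F [-4.1 -1
q6 -30.53 yaw 116.99 Tz 0.314 F [-3.6 -0
```

Scaled: 2 degrees / 114.5916 = 0.0175.

```bash
for i in 1 2; do python3 -m handwheel '[[0.6,0,0,0,0,0,0.0175]]'>/dev/null; python3 m.py|cut -c1-40; done
```

```text
q6 -28.53 yaw 114.99 Tz 0.276 F [-4.2 -0
q6 -26.53 yaw 112.99 Tz 0.281 F [-4.3 -0
```

Scaled: 1.5 degrees / 114.5916 = 0.0131.

```bash
for i in 1 2; do python3 -m handwheel '[[0.6,0,0,0,0,0,0.0131]]'>/dev/null; python3 m.py|cut -c1-40; done
```

```text
q6 -25.04 yaw 111.50 Tz 0.304 F [-4.1 -2
q6 -23.55 yaw 110.01 Tz 0.274 F [-3.8 -0
```

Scaled: 0.4 degrees / 114.5916 = 0.0035.

```bash
for i in 1 2 3 4 5 6; do python3 -m handwheel '[[0.6,0,0,0,0,0,0.0035]]'>/dev/null; python3 -c "
from h import *
s=manip.get_state();print(s['qpos'][5].round(2),s['wrist_torque'][2].round(3),s['tau'][5].round(3))"; done
```

```text
-23.16 0.362 0.4
-22.79 0.312 0.241
-22.4 0.341 0.231
-22.0 0.336 0.233
-21.6 0.285 0.235
-21.2 0.312 0.237
```

The averaged turning torque is about 0.12 N m above baseline, which is about 30 N on the foot. I'll release, rise and check the ring mark for slip.

Scaled: -0.17 m / 0.8 = -0.2125, 0.14 m / 0.8 = 0.175.

```bash
python3 -m handwheel '[[1,0,0,0,0,0,0],[1,0,0,0,0,0,0],[1,0,0,0,0,0,0],[1,0,0,0,0,0,0],[1,0,0,0,0,0,0]]'|tail -3; python3 -m handwheel '[[1,0,0,-0.025,0,0,0],[1,0,0,-0.0625,0,0,0],[1,0,0,-0.1125,0,0,0],[1,0,0,-0.1625,0,0,0],[1,0,0,-0.2125,0,0,0]]' >/dev/null; python3 -m handwheel '[[1,0.05,0,-0.0375,0,0,0],[1,0.1125,0,-0.0375,0,0,0],[1,0.175,0,-0.0375,0,0,0],[1,0.175,0,-0.0375,0,0,0],[1,0.175,0,-0.0375,0,0,0]]'
python3 - <<'E'
from h import *
st();o=[]
for k in("scene","side"):
    im=cv2.cvtColor(manip.capture(k),cv2.COLOR_RGB2BGR);cv2.imwrite(f"pics/{k}7.png",im)
    for j in("0","7"):
        a=cv2.imread(f"pics/{k}{j}.png");c=cam(k);u,v=(int(q) for q in proj(c,pw(0,0,.182)))
        h=a[v-14:v+14,u-16:u+16].astype(int);o.append(cv2.resize(a[v-20:v+40,u-30:u+30],(360,290),interpolation=2))
        # bright blobs on ring-top ellipse: angle scan at r=22mm
        val=[]
        for t in range(0,360,5):
            P=np.r_[AX+.022*(np.cos(np.radians(t))*e+np.sin(np.radians(t))*n),.182]
            p=proj(c,P);val.append(cv2.getRectSubPix(a,(1,1),tuple(float(q) for q in p)).mean())
        val=np.array(val);print(k,j,[(int(t*5),int(val[t])) for t in np.argsort(-val)[:9]])
cv2.imwrite("pics/z7.png",np.vstack([np.hstack(o[:2]),np.hstack(o[2:])]))
E
```

```text
wrist_force: [0.2, 0.9, -0.3]
width: 0.998
grip_force: 0.0
time: 20.0
ee_pos: [0.606, 0.1632, 0.3421]
tool_rot: [-180.0, 0.0, 107.8]
wrist_force: [0.3, -0.7, -0.6]
width: 1.0
grip_force: 0.0
t 20.0 press [-0.0053  0.141   0.3421] rot [-1.8000e+02  3.0000e-02  1.0778e+02] F [ 0.33 -0.65 -0.64] T [ 0.009 -0.013  0.029] w 1.0 q6 -9.0
scene 0 [(105, 254), (95, 254), (100, 254), (90, 252), (115, 252), (120, 251), (110, 250), (70, 246), (75, 244)]
scene 7 [(105, 254), (95, 254), (100, 254), (90, 252), (115, 252), (110, 250), (120, 250), (70, 246), (75, 243)]
side 0 [(55, 249), (50, 248), (60, 248), (20, 248), (45, 248), (40, 247), (15, 246), (25, 241), (35, 239)]
side 7 [(60, 249), (55, 249), (20, 249), (50, 249), (45, 248), (40, 248), (15, 247), (25, 243), (35, 240)]
```

View pics/z7.png

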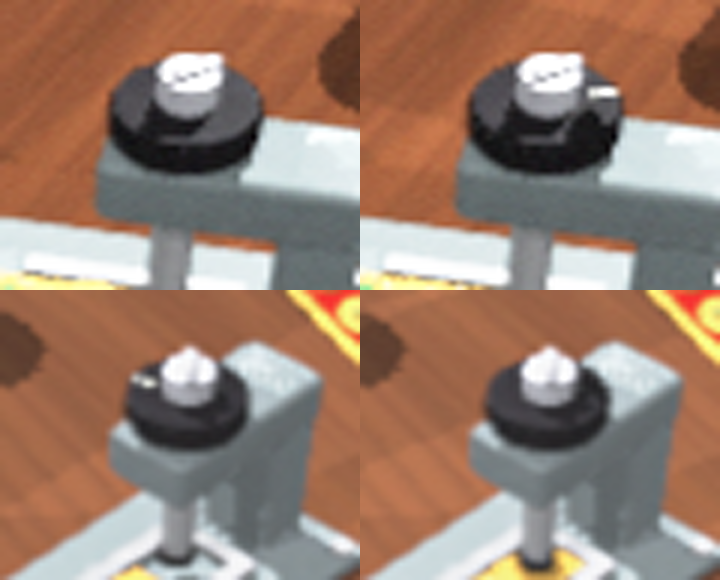

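The ring mark went from the left (side crop (145,380)) to the column side (scene crop (602,92)). The inner knob's pointer looks unchanged, and the foot is down on the gold boss. Now the mark's turn angle from its pixels.

Run:
```python
from h import *
for k,j,x,y in(("side","0",145,90),("scene","7",242,92)):
    c=cam(k);u,v=(int(q) for q in proj(c,pw(0,0,.182)))
    P=press(onz(c,u-30+x/6,v-20+y/4.833,.182));print(k,P,np.degrees(np.arctan2(P[1],P[0])),np.hypot(P[0],P[1]))
# pointer/knob change, bright pixels above ring
for k in("scene","side"):
    c=cam(k);p=proj(c,pw(0,0,.2045)).astype(int);a,b=(cv2.imread(f"pics/{k}{j}.png")[p[1]-6:p[1]+4,p[0]-7:p[0]+8].astype(int) for j in"07");print(k,"knob diff mean/max",abs(a-b).mean(),abs(a-b).max())
b=cv2.imread("pics/scene7.png");print("gold left end row/col in scene:")
h=cv2.cvtColor(b,cv2.COLOR_BGR2HSV);m=((h[...,0]>18)&(h[...,0]<32)&(h[...,1]>100)&(h[...,2]>120));ys,xs=np.where(m[195:245,285:372]);print(xs.min()+285,[proj(cam("scene"),pw(-.113,y,z)).round(1) for y,z in((-.012,.014),(.012,.034),(-.017,.012))])
```

```text
side [-0.00807017  0.01729029  0.182     ] 115.02062162092463 0.01908093143063442
scene [0.020643   0.00984701 0.182     ] 25.501822972608075 0.022871316017635677
scene knob diff mean/max 1.5733333333333333 29
side knob diff mean/max 3.526666666666667 48
gold left end row/col in scene:
310 [array([310. , 221.3]), array([312.1, 209.4]), array([309.5, 223.2])]
```

The mark turned about 89° clockwise against 87° commanded, so nothing slipped. The strip's near end projects where home should be, and the knob is unchanged.

```bash
python3 -c "
from workcell import manip
print(manip.job_done())"
```

```text
the job is handed in; nothing more can be done
None
```

I handed the job in with the strip pushed home against the fence and the foot clamping the boss at about 30 N, estimated from the turning torque. The inner knob looks unturned, the bystanders were not touched and the gripper is clear; no verdict came back.

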